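# Park the blue-capped objective in the angled rest

### The arm

A 7-joint arm with a two-finger parallel gripper is mounted at the origin on the work surface. World frame = base frame: x ahead of the robot, y to its left, z up, the work surface at z = 0. Lengths are in m, angles in rad, forces in N, time in s.
With the tool pointing down it reaches from about 0.425 to 0.875 m from the base axis. Payload 4.7 kg.
Tool frame: the origin (TCP) lies on the centre line of the jaws, within the pads' length; the fingertips stand 19 mm ahead of it and the grasp point (between the pads) is the TCP; x points along the fingers, z is the direction in which the jaws open and shut, and the axes are right-handed (so a half turn about x gives the same grasp; the last joint's range is limited). The gripper opens to 87 mm and grips with 3 to 60 N. Pads are 19 mm wide; open, the fingers measure 117 mm over their backs; the gripper's body (75 mm by 190 mm) begins 51 mm behind the grasp point.
Start: joints at [1.129, 0.321, -0.07, 1.45, 0.023, 1.371, -0.057], TCP at [0.286, -0.584, 0.242] pointing down, gripper open.
Joint ranges: [-2.86, 2.86], [-0.3, 2.09], [-1.38, 1.24], [0.06, 2.45], [-1.56, 4.7], [0.09, 2.05], [-2.69, 2.69]. Speed limits (rad/s): [2.57, 2.57, 3.14, 3.14, 3.14, 3.14, 3.14].

### API

Orientations are given as a rotation vector (axis times angle).
In Python, from bench import get_state, get_image, camera_info, close_job gives the robot as it stands.
- The arm moves only by the tool jog_arm, never from a script. Its argument "targets" is a list of rows, each a list of 7 numbers: the turn, a rotation vector about the tool's x, y, z in degrees, then the shift along the tool's x, y, z in cm, then the finger opening in cm, from 0 to 8.7. In form: [[wx, wy, wz, tx, ty, tz, jaw], ...]. A call has 1 to 10 rows; each row shifts and turns the commanded pose from where the row before left it, along the tool's axes as they then stand; what a row does not reach is not made up. A row lasts 1/8 s, in which the tool goes at most 62.5 mm and 10.7 degrees, less where a joint would pass 70% of its speed; a pose out of reach is approached as far as the arm can. A call is refused whole if a number of a shift passes 6.25 or a number of a turn 10.7, either way. A call with a gripper value outside its range is refused whole. The fingers move at their own pace and stop on an object; "squeeze" is the grip in N (left out, the last holds). Time passes only in rows, so rows that do not move let the fingers close. It gives the time, the measured TCP pose, the force and the opening at its end, in the units of the state.
- get_state(): the state, without advancing time (a new reading comes with each control period).
- get_image(name): name is "side" or "top"; returns (picture, depth): 420x560x3 uint8, red, green, blue; 420x560 float32, m along the optical axis (not along the pixel's ray), 0 where there is no reading.
- camera_info(name): a dict with "intrinsics" (3x3 intrinsics, pixels), "world_from_camera" (4x4, takes a point from camera to world coordinates). Camera axes: x right, y up, looking along -z (the intrinsics and any distortion apply to the point x, -y, -z); pixel columns grow to the right and rows downward; lengths in m; the calibration is good to about 2 mm. A picture is of the moment at which its call begins. camera_info takes no time and is no camera call.
- close_job(): hands the job in, once; it reports no verdict.
The state is a dict: "time": time; "joint_positions": joint angles; "qd": joint speeds; "joint_torque": joint torques, N m; "position": TCP position; "tool_rot": TCP orientation; "ft_force": force on the tool from outside, world axes, zero at the start; "torque": the same for the moment, N m; "grip_width": opening from 0.0 (shut) to 1.0 (fully open).
Only numpy, scipy, OpenCV 4.12 (cv2) and the standard library are available. Lean on these libraries where they do the work, as an engineer would, in place of code of your own. Each camera call takes 0.05 s, during which the arm holds its last target.

### The job

Three microscope objectives stand on the bench mat. Take the one with the blue cap by its cap and park it in the groove of the angled rest, thread down on the ledge and cap up, leaning in line with the groove, so that it can next be taken by the side of its barrel. Lay it in while holding it, do not drop it in, and leave the red and yellow objectives standing where they are.

Things in the scene. Friction and masses are not known exactly. Their poses are not given: they have to be found in the camera images.
- objective_blue: The one to park: round, loose, upright, 100 mm tall, about 0.28 kg. From the foot up: brass thread 26 mm diameter, 6 mm high; steel barrel 34 mm diameter up to 62 mm, with a blue band; blue cap 26 mm diameter from 62 to 100 mm, fixed to it: grip here. Origin: centre of the foot (underside); z runs along the objective to the cap. Its yaw means nothing.
- objective_red: Same shape and size, red cap and band, standing upright. Leave alone. Origin at the centre of its foot.
- objective_yellow: Same shape and size, yellow cap and band, standing upright. Leave alone. Origin at the centre of its foot.
- rest_seat (a point): Parking place on a grey wedge, 69 mm high, base 94 x 66 mm: where the parked objective's foot centre lies on the orange ledge, 42 mm above the bench. z: up along the orange V groove (44 mm long, 30 degrees from vertical, leaning to the robot's side), as the parked objective's z; x: square out of the groove, up and away from the robot; y: level, across it. Groove walls end at y = +-22, x = -6 mm.
There are look-alikes about, which are no part of the job. Of the things like the part that bears rest_seat, leave any that is pink or purple; of the rest the smaller one is meant.

How it is judged:
By the outcome, as a careful person would: the job done as asked, in the order asked, and still so for the second after the job is handed in, with the robot touching nothing.
It also fails if it takes over 40 s, if anything falls off the work surface, if the arm or the gripper's body presses on something with over 40 N, if the wrist force passes 120 N, or if a joint passes its speed limit or range.

## Working session

There is one attempt and no reset: what is moved stays moved. The work goes in short steps, Python scripts to look and compute and a tool call to move; the robot and the scene stay as the last step left them, time stands still between calls to the robot, and variables do not carry over. Pictures are saved under pics/ and viewed, and the job is handed in when it is done.

Besides the shell and the picture viewer there is one more tool, called after ">>>" by a JSON object that holds its "name" and its "arguments". jog_arm: Moves the arm, as the interface text tells. Its arguments: {"type":"object","properties":{"targets":{"type":"array"},"squeeze":{"type":"number"}},"required":["targets"]}

```bash
mkdir -p pics; ls
python3 - <<'E'
from bench import *
import cv2,numpy as np
print(get_state())
for n in("side","top"):
    p,d=get_image(n); np.savez(f"{n}0.npz",p=p,d=d); cv2.imwrite(f"pics/{n}0.png",p[:,:,::-1]); print(n,camera_info(n))
E
```

```text
pics
{'time': 0.0, 'joint_positions': array([ 1.12914875,  0.32187729, -0.07007538,  1.45164489,  0.02260753,
        1.37077416, -0.05690024]), 'qd': array([-0.00215815,  0.00029225,  0.00063164,  0.00132315,  0.00110588,
        0.00166393,  0.000167  ]), 'joint_torque': array([ 3.82304770e-04, -4.91292250e+01, -4.04002592e-01, -3.12534928e+01,
       -6.42914884e-02,  4.38415934e-02,  1.69747864e-04]), 'position': array([ 0.285818  , -0.58323413,  0.24044125]), 'tool_rot': array([ 0.86824292,  1.39271453, -0.86672903]), 'ft_force': array([-0.19094089,  0.38516879, -0.49767563]), 'torque': array([-0.01463696, -0.02719674,  0.00329429]), 'grip_width': 0.9993892315229903}
side {'intrinsics': array([[389.94878932,   0.        , 278.39295901],
       [  0.        , 389.94878932, 210.48261283],
       [  0.        ,   0.        ,   1.        ]]), 'world_from_camera': array([[-0.84544431,  0.39331939, -0.36128076,  0.26764539],
       [-0.53406104, -0.62054385,  0.57419869,  0.42252947],
       [ 0.00165292,  0.67839899,  0.73469182,  0.63646769],
       [ 0.        ,  0.        ,  0.        ,  1.        ]])}
top {'intrinsics': array([[431.79226744,   0.        , 273.38526018],
       [  0.        , 431.79226744, 211.43038618],
       [  0.        ,   0.        ,   1.        ]]), 'world_from_camera': array([[-0.0211035 ,  0.99234141, -0.12170933,  0.44000243],
       [-0.99971269, -0.0195613 ,  0.01385228, -0.01448036],
       [ 0.0113654 ,  0.12196669,  0.99246912,  0.99551573],
       [ 0.        ,  0.        ,  0.        ,  1.        ]])}
```

View pics/side0.png

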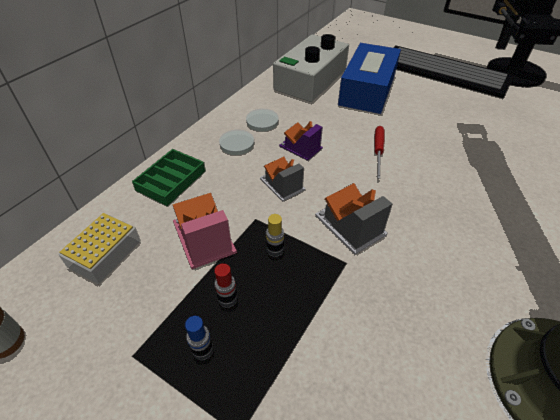

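View pics/top0.png

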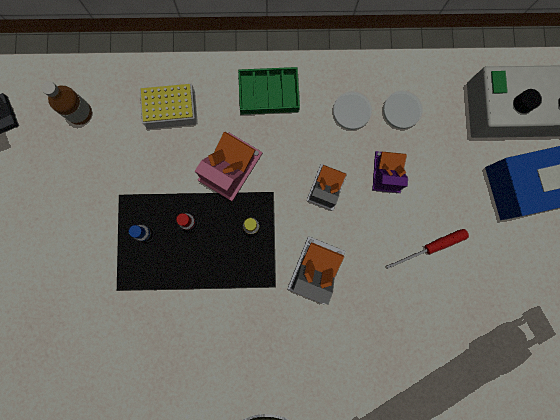

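Candidates for the rest, in the top view: pink (228,165) and purple (391,172) are excluded. Of the two greys, large (318,270) and small (327,187), the smaller one is meant. The blue-cap objective is at about (138,232) top and (198,340) side. Next I'll confirm in a crop and measure.

```bash
cat > h.py <<'E'
import numpy as np,cv2
from bench import *
def cloud(n,d):
    ci=camera_info(n);K=ci["intrinsics"];T=ci["world_from_camera"]
    v,u=np.mgrid[:420,:560]
    x=(u-K[0,2])/K[0,0]*d;y=(v-K[1,2])/K[1,1]*d
    P=np.stack([x,-y,-d,np.ones_like(d)],-1)@T.T
    return P[...,:3]
def proj(n,p):
    ci=camera_info(n);K=ci["intrinsics"];T=np.linalg.inv(ci["world_from_camera"])
    q=T[:3,:3]@np.asarray(p)+T[:3,3]
    return np.array([K[0,2]+K[0,0]*q[0]/-q[2],K[1,2]+K[1,1]*-q[1]/-q[2]])
E
python3 - <<'E'
from h import *
for n in("side","top"):
    z=np.load(n+"0.npz");p,d=z["p"],z["d"];P=cloud(n,d)
    hsv=cv2.cvtColor(p,cv2.COLOR_RGB2HSV)
    rois={"side":[("blue",170,310,225,370),("red",205,255,245,315),("yel",255,205,295,265),("small",258,150,308,202),("large",310,175,395,250)],
     "top":[("blue",122,215,160,250),("red",170,205,205,235),("yel",235,210,270,240),("small",302,158,352,215),("large",285,232,350,308)]}[n]
    for nm,u0,v0,u1,v1 in rois:
        Q=P[v0:v1,u0:u1].reshape(-1,3);H=hsv[v0:v1,u0:u1].reshape(-1,3).astype(int);ok=d[v0:v1,u0:u1].ravel()>0
        if nm in("small","large"):
            o=ok&(H[:,0]<15)&(H[:,1]>150)
            m=ok&(Q[:,2]>0.012)
            print(n,nm,"orange",Q[o].mean(0).round(4),"zmax",np.percentile(Q[m][:,2],[50,98,100]).round(4),"bbox",Q[m].min(0).round(3),Q[m].max(0).round(3))
        else:
            m=ok&(Q[:,2]>0.092)&(Q[:,2]<.12); print(n,nm,m.sum(),Q[m].mean(0).round(4),np.ptp(Q[m],axis=0).round(4), Q[ok&(Q[:,2]<.01)][:,2].mean().round(4), Q[m][:,2].max())
z=np.load("top0.npz");a=cv2.resize(z["p"][150:225,290:360,::-1],None,fx=6,fy=6,interpolation=2)
z=np.load("side0.npz");b=cv2.resize(z["p"][145:205,250:312,::-1],None,fx=6,fy=6,interpolation=2)
c=np.zeros((450,800,3),np.uint8);c[:a.shape[0],:a.shape[1]]=a;b=b[:,:380];c[:b.shape[0],420:420+b.shape[1]]=b
cv2.imwrite("pics/crop1.png",c)
E
```

```text
side blue 260 [0.5149 0.2632 0.0993] [0.0259 0.0258 0.0117] 0.0007 0.10376971887687869
side red 199 [0.5376 0.1659 0.099 ] [0.0269 0.0258 0.01  ] 0.0009 0.10199567883642913
side yel 148 [0.5255 0.0259 0.0988] [0.0256 0.0258 0.0098] 0.0002 0.10206712490373537
side small orange [ 0.6322 -0.1503  0.0491] zmax [0.0454 0.0728 0.077 ] bbox [ 0.568 -0.269  0.012] [ 0.661 -0.108  0.077]
side large orange [ 0.4424 -0.119   0.0689] zmax [0.0637 0.1004 0.1064] bbox [ 0.358 -0.288  0.012] [ 0.497 -0.061  0.106]
top blue 135 [0.5142 0.2598 0.1009] [0.025  0.025  0.0118] 0.0021 0.10564963695715013
top red 124 [0.5372 0.1621 0.1008] [0.025  0.0242 0.0113] 0.0019 0.10479194023148208
top yel 120 [0.5244 0.0221 0.1007] [0.0252 0.0251 0.0103] 0.0018 0.10451077345429693
top small orange [ 0.628  -0.157   0.0484] zmax [0.0503 0.0742 0.0808] bbox [ 0.567 -0.191  0.012] [ 0.663 -0.111  0.081]
top large orange [ 0.4397 -0.1273  0.0684] zmax [0.0703 0.1035 0.1084] bbox [ 0.357 -0.182  0.012] [ 0.498 -0.057  0.108]
```

View pics/crop1.png

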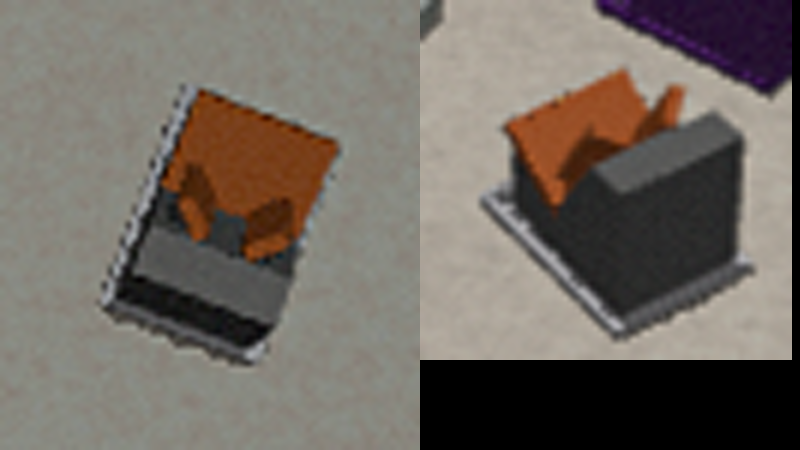

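The crop confirms it. The grey wedge at top (327,187) / side (285,178) is about 69 mm high, while the other grey one is about 100 mm, so this is the smaller, non-pink/purple one. Now I'll fit its pose.

```bash
cat > fit.py <<'E'
from h import *
from scipy.optimize import least_squares
rois={"side":(258,148,308,203),"top":(302,156,354,216)}
for n in("side","top"):
    z=np.load(n+"0.npz");p,d=z["p"],z["d"];P=cloud(n,d)
    hsv=cv2.cvtColor(p,cv2.COLOR_RGB2HSV).astype(int)
    u0,v0,u1,v1=rois[n]
    floor=np.median(P[v0:v1,u0:u1][...,2][P[v0:v1,u0:u1][...,2]<.006])
    P=P-[0,0,floor]
    org=(hsv[...,0]<15)&(hsv[...,1]>150)
    M=np.zeros((420,560),bool);M[v0:v1,u0:u1]=1
    o=org&M&(P[...,2]>.015)
    # local normals
    oe=cv2.erode(o.astype(np.uint8),np.ones((3,3)))>0
    N=[];Q=[]
    for v,u in np.argwhere(oe):
        A=P[v-1:v+2,u-1:u+2].reshape(-1,3);w=np.linalg.svd(A-A.mean(0))[2][2];w*=np.sign(w[2]);N.append(w);Q.append(P[v,u])
    N=np.array(N);Q=np.array(Q)
    print(n,"floor",round(floor,4),"n",len(Q),"zr",Q[:,2].min().round(3),Q[:,2].max().round(3))
    # RANSAC ledge plane, on all orange
    X=P[o];rng=np.random.default_rng(0);best=None
    for _ in range(2000):
        a=X[rng.choice(len(X),3,False)];w=np.cross(a[1]-a[0],a[2]-a[0]);l=np.linalg.norm(w)
        if l<1e-5: continue
        w/=l;w*=np.sign(w[2]); 
        if abs(w[2]-np.cos(np.pi/6))>.06: continue
        s=(abs((X-a[0])@w)<.003).sum()
        if best is None or s>best[0]: best=(s,w,a[0])
    I=abs((X-best[2])@best[1])<.003
    c=X[I].mean(0);w=np.linalg.svd(X[I]-c)[2][2];w*=np.sign(w[2])
    print(" ledge inl",I.sum(),len(X),"c",c.round(4),"n",w.round(3),"tilt",np.degrees(np.arccos(w[2])).round(1),"heading",np.degrees(np.arctan2(-w[1],-w[0])).round(1))
    # body footprint: points above 0.012
    m=M&(P[...,2]>.010)&(cv2.erode((d>0).astype(np.uint8),np.ones((3,3)))>0)
    xy=P[m][:,:2].astype(np.float32)
    if n=="top": print(" minAreaRect",cv2.minAreaRect(xy))
    g=M&~org&(abs(P[...,2]-.069)<.005);print(" top face c",P[g].mean(0).round(4),"rect",cv2.minAreaRect(P[g][:,:2].astype(np.float32)))
    np.savez(n+"_rest.npz",X=X,c=c,w=w,I=I,G=P[g],A=P[M&(P[...,2]>.003)])
E
python3 fit.py
```

```text
side floor -0.0003 n 197 zr 0.034 0.077
 ledge inl 204 305 c [ 0.6402 -0.1549  0.044 ] n [-0.444  0.194  0.874] tilt 29.0 heading -23.6
 top face c [ 0.5879 -0.1377  0.0683] rect ((0.5950932502746582, -0.14139974117279053), (0.05719418078660965, 0.03597625344991684), 66.92230987548828)
top floor 0.001 n 368 zr 0.031 0.994
 ledge inl 338 491 c [ 0.6342 -0.1594  0.0427] n [-0.454  0.182  0.872] tilt 29.3 heading -21.8
 minAreaRect ((0.612706184387207, -0.15108521282672882), (0.056506939232349396, 0.084538534283638), 67.44754791259766)
 top face c [ 0.5865 -0.1406  0.0688] rect ((0.5897846817970276, -0.14154033362865448), (0.05594794824719429, 0.03129725530743599), 71.42334747314453)
```

Run:
```python
import cv2,numpy as np
z=np.load("top0.npz");a=cv2.resize(z["p"][155:217,298:358,::-1],None,fx=9.5,fy=9.5,interpolation=2)
for k in range(0,60,5):
    cv2.putText(a,str(298+k),(int(k*9.5),8),0,.3,(0,0,255));cv2.putText(a,str(155+k),(0,int(k*9.5)+8),0,.3,(0,0,255))
cv2.imwrite("pics/crop2.png",a)
```

```text
(no output)
```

View pics/crop2.png

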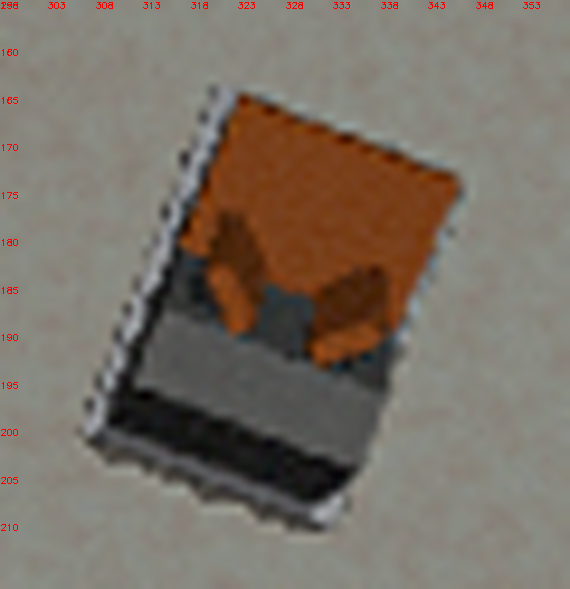

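```bash
cat >> h.py <<'E'
from scipy.spatial.transform import Rotation as R
def pose():
    s=get_state();return np.array(s["position"]),R.from_rotvec(s["tool_rot"]),s
def Rt(xdir,zdir):
    x=np.array(xdir,float);x/=np.linalg.norm(x);z=np.array(zdir,float);z-=x*(z@x);z/=np.linalg.norm(z)
    return R.from_matrix(np.stack([x,np.cross(z,x),z],1))
def delta(pt,Rtgt=None,n=1):
    p,r,s=pose();t=r.inv().apply(np.array(pt)-p)*100
    w=np.degrees((r.inv()*Rtgt).as_rotvec()) if Rtgt is not None else np.zeros(3)
    print("turn deg",w.round(2),"shift cm(tool axes now)",t.round(2),"| in target axes",(Rtgt or r).inv().apply(np.array(pt)-p).round(4)*100)
    return w,t
def show():
    p,r,s=pose();print("t",round(s["time"],2),"p",p.round(4),"F",s["ft_force"].round(2),"M",s["torque"].round(2),"g",round(s["grip_width"]*87,1));print(r.as_matrix().round(3));print("q",s["joint_positions"].round(3))
E
python3 - <<'E'
from h import *
show()
# grasp yaw: jaw perpendicular to radial at blue
a=np.arctan2(.2615,.5146);
for zs in (1,-1):
  T=Rt([0,0,-1],[-np.sin(a)*zs,np.cos(a)*zs,0]); delta([.5146,.2615,.22],T)
E
```

```text
t 0.1 p [ 0.2859 -0.5832  0.2406] F [ 0.39  0.92 -0.25] M [0.01 0.07 0.  ] g 87.1
[[-0.001  0.898  0.44 ]
 [ 0.002  0.44  -0.898]
 [-1.    -0.    -0.002]]
q [ 1.129  0.322 -0.07   1.452  0.023  1.371 -0.057]
turn deg [1.7918e+02 1.0000e-02 1.6000e-01] shift cm(tool axes now) [  2.16  57.72 -65.78] | in target axes [  2.06 -58.66  64.95]
turn deg [-0.82 -0.1   0.  ] shift cm(tool axes now) [  2.16  57.72 -65.78] | in target axes [  2.06  58.66 -64.95]
```

>>> {"name": "jog_arm", "arguments": {"targets": [[0,0,0,0.2,4.28,-2.73,5.5],[0,0,0,0.2,4.28,-2.73,5.5],[0,0,0,0.2,4.28,-2.73,5.5],[0,0,0,0.2,4.28,-2.73,5.5],[0,0,0,0.2,4.28,-2.73,5.5],[0,0,0,0.2,4.28,-2.73,5.5],[0,0,0,0.2,4.28,-2.73,5.5],[0,0,0,0.2,4.28,-2.73,5.5],[0,0,0,0.2,4.28,-2.73,5.5],[0,0,0,0.2,4.28,-2.73,5.5]]}}

```text
time: 1.35
position: [0.5506, -0.1488, 0.2212]
tool_rot: [0.867, 1.391, -0.868]
ft_force: [1.0, -0.3, 0.8]
grip_width: 0.629
```

Run:
```python
from h import *
show()
a=np.arctan2(.2615,.5146)
delta([.5146,.2615,.20],Rt([0,0,-1],[np.sin(a),-np.cos(a),0]))
```

```text
t 1.35 p [ 0.5506 -0.1488  0.2212] F [ 0.99 -0.34  0.83] M [ 0.03 -0.03 -0.05] g 54.7
[[-0.001  0.898  0.44 ]
 [-0.     0.44  -0.898]
 [-1.    -0.001 -0.   ]]
q [ 0.587  0.188 -0.417  1.67   0.079  1.3   -0.96 ]
turn deg [-0.84 -0.    0.03] shift cm(tool axes now) [  2.11  14.82 -38.43] | in target axes [  2.12  15.38 -38.21]
```

>>> {"name": "jog_arm", "arguments": {"targets": [[0,0,0,0.2,1.85,-4.8,5.5],[0,0,0,0.2,1.85,-4.8,5.5],[0,0,0,0.2,1.85,-4.8,5.5],[0,0,0,0.2,1.85,-4.8,5.5],[0,0,0,0.2,1.85,-4.8,5.5],[0,0,0,0.2,1.85,-4.8,5.5],[0,0,0,0.2,1.85,-4.8,5.5],[0,0,0,0.2,1.85,-4.8,5.5],[0,0,0,0,0,0,5.5]]}}

```text
time: 2.48
position: [0.5115, 0.2653, 0.2052]
tool_rot: [0.862, 1.397, -0.86]
ft_force: [-0.6, -0.5, -0.0]
grip_width: 0.632
```

Run:
```python
from h import *
show()
for n in("side","top"):
    p,d=get_image(n);np.savez(n+"1.npz",p=p,d=d)
    u,v=proj(n,[.5146,.2615,.1]);u,v=int(u),int(v)
    c=cv2.resize(p[max(v-65,0):v+65,max(u-75,0):u+75,::-1],None,fx=2.6,fy=2.6,interpolation=2);cv2.imwrite(f"pics/{n}1.png",c)
a=cv2.imread("pics/side1.png");b=cv2.imread("pics/top1.png");h=max(a.shape[0],b.shape[0])
f=lambda i:cv2.copyMakeBorder(i,0,h-i.shape[0],0,0,0)
cv2.imwrite("pics/pair1.png",np.hstack([f(a),f(b)]))
delta([.5146,.2615,.085])
```

```text
t 2.48 p [0.5115 0.2653 0.2052] F [-0.59 -0.48 -0.03] M [ 0.   -0.01 -0.02] g 55.0
[[-0.002  0.894  0.448]
 [ 0.003  0.448 -0.894]
 [-1.    -0.    -0.003]]
q [ 0.088  0.253 -0.708  1.669  0.167  1.282 -1.759]
turn deg [0. 0. 0.] shift cm(tool axes now) [11.99  0.17 -0.13] | in target axes [11.99  0.17 -0.13]
```

View pics/pair1.png

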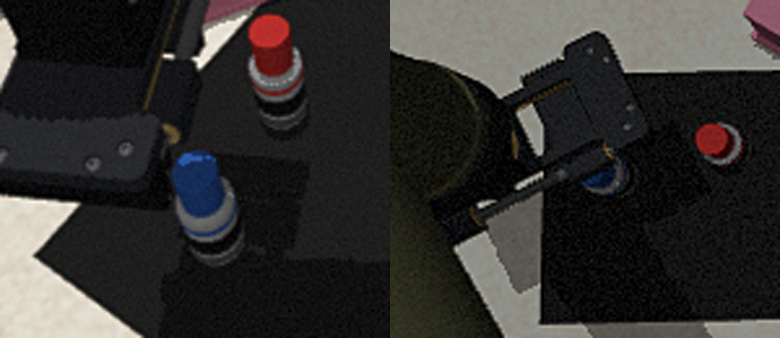

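The side view shows the gripper above the blue cap at crop (200,180), with the red cap at (270,45) clear of the jaws. Descending.

>>> {"name": "jog_arm", "arguments": {"targets": [[0,0,0,3,0.17,-0.13,5.5],[0,0,0,3,0,0,5.5],[0,0,0,2,0,0,5.5],[0,0,0,2,0,0,5.5],[0,0,0,1,0,0,5.5],[0,0,0,1,0,0,5.5],[0,0,0,0,0,0,5.5]]}}

```text
time: 3.45
position: [0.5148, 0.2616, 0.0851]
tool_rot: [0.867, 1.392, -0.868]
ft_force: [-0.2, 0.3, 0.0]
grip_width: 0.633
```

Run:
```python
from h import *
show()
for n in("side",):
    p,d=get_image(n);np.savez(n+"2.npz",p=p,d=d)
    u,v=proj(n,[.5146,.2615,.1]);u,v=int(u),int(v)
    c=cv2.resize(p[max(v-75,0):v+75,max(u-100,0):u+100,::-1],None,fx=4,fy=4,interpolation=2);cv2.imwrite(f"pics/{n}2.png",c)
```

```text
t 3.45 p [0.5148 0.2616 0.0851] F [-0.2   0.27  0.02] M [ 0.01 -0.04 -0.02] g 55.1
[[-0.001  0.898  0.44 ]
 [-0.     0.44  -0.898]
 [-1.    -0.001 -0.   ]]
q [ 0.05   0.374 -0.671  1.791  0.262  1.068 -1.83 ]
```

View pics/side2.png

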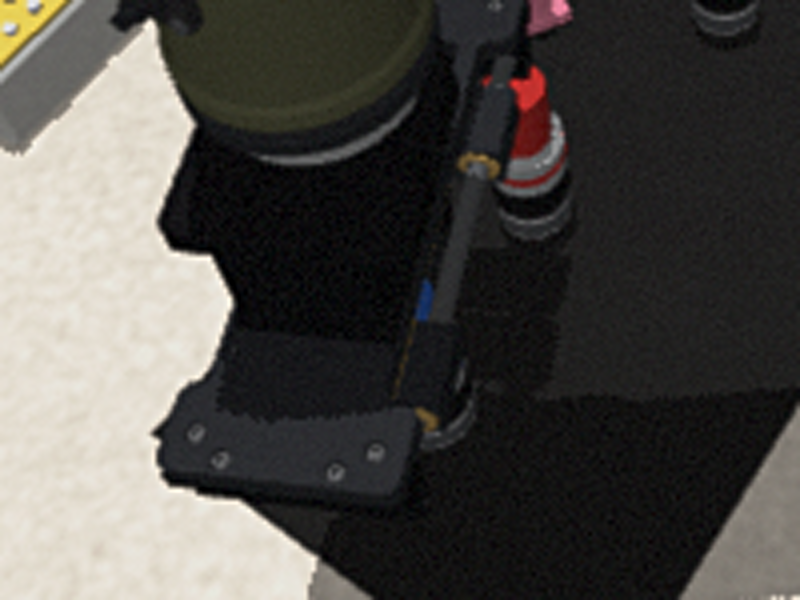

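The cap (crop 425,300) is between the fingers and red stays clear. Closing.

>>> {"name": "jog_arm", "arguments": {"targets": [[0,0,0,0,0,0,3.8],[0,0,0,0,0,0,3.2],[0,0,0,0,0,0,2.8],[0,0,0,0,0,0,2.4],[0,0,0,0,0,0,2.0],[0,0,0,0,0,0,2.0],[0,0,0,0,0,0,2.0]], "squeeze": 30}}

```text
time: 4.38
position: [0.5153, 0.2614, 0.0856]
tool_rot: [0.867, 1.39, -0.868]
ft_force: [1.0, -1.1, 1.7]
grip_width: 0.29
```

Run:
```python
from h import *
show()
```

```text
t 4.38 p [0.5153 0.2614 0.0856] F [ 1.02 -1.15  1.74] M [-0.38 -0.23  0.03] g 25.2
[[ 0.     0.898  0.44 ]
 [-0.     0.44  -0.898]
 [-1.     0.     0.001]]
q [ 0.051  0.374 -0.671  1.791  0.263  1.068 -1.83 ]
```

>>> {"name": "jog_arm", "arguments": {"targets": [[0,0,0,-2,0,0,2.0],[0,0,0,-4,0,0,2.0],[0,0,0,-4,0,0,2.0],[0,0,0,-4,0,0,2.0],[0,0,0,-4,0,0,2.0],[0,0,0,0,0,0,2.0]]}}

```text
time: 5.12
position: [0.5161, 0.2637, 0.2699]
tool_rot: [0.871, 1.387, -0.861]
ft_force: [0.2, 0.8, -1.9]
grip_width: 0.29
```

```bash
cat >> h.py <<'E'
H=np.radians(-22.5);h=np.array([np.cos(H),np.sin(H),0]);up=np.array([0,0,1.])
rz=-.5*h+np.sqrt(.75)*up;rx=np.sqrt(.75)*h+.5*up;ry=np.cross(rz,rx)
seat=np.array([.635,-.157,.042]);TR=Rt(-rz,-ry)
E
python3 - <<'E'
from h import *
show();print(ry, seat+.0855*rz)
delta([.63,-.155,.30],Rt(-up,-ry));delta([.63,-.155,.30],TR)
for n in("side","top"):
    p,d=get_image(n);np.savez(n+"3.npz",p=p,d=d);cv2.imwrite(f"pics/{n}3.png",p[:,:,::-1])
E
```

```text
t 5.12 p [0.5161 0.2637 0.2699] F [ 0.18  0.78 -1.89] M [ 0.04 -0.02  0.03] g 25.2
[[ 0.007  0.897  0.441]
 [ 0.003  0.441 -0.897]
 [-1.     0.007 -0.   ]]
q [ 0.1    0.215 -0.714  1.576  0.144  1.396 -1.741]
[3.82683432e-01 9.23879533e-01 2.77555756e-17] [ 0.59550415 -0.14064028  0.11604517]
turn deg [48.67 -0.19 -0.39] shift cm(tool axes now) [-3.07 -8.22 42.6 ] | in target axes [-3.01 26.55 34.32]
turn deg [ 47.47 -12.91  27.76] shift cm(tool axes now) [-3.07 -8.22 42.6 ] | in target axes [10.67 24.49 34.32]
```

View pics/side3.png

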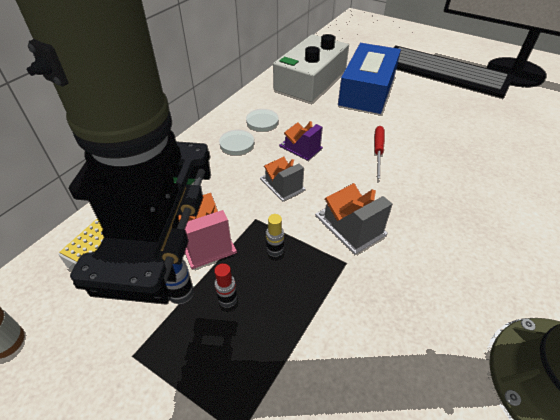

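Held and lifted: the blue one is in the jaws at side (178,285), and red and yellow are still standing. Carrying it over the rest.

>>> {"name": "jog_arm", "arguments": {"targets": [[0,0,0,-0.3,-0.82,4.26,2.0],[0,0,0,-0.3,-0.82,4.26,2.0],[0,0,0,-0.3,-0.82,4.26,2.0],[0,0,0,-0.3,-0.82,4.26,2.0],[0,0,0,-0.3,-0.82,4.26,2.0],[0,0,0,-0.3,-0.82,4.26,2.0],[0,0,0,-0.3,-0.82,4.26,2.0],[0,0,0,-0.3,-0.82,4.26,2.0],[0,0,0,-0.3,-0.82,4.26,2.0],[0,0,0,-0.3,-0.82,4.26,2.0]]}}

```text
time: 6.48
position: [0.6282, -0.1579, 0.2931]
tool_rot: [0.867, 1.395, -0.868]
ft_force: [0.5, 0.1, -2.9]
grip_width: 0.29
```

>>> {"name": "jog_arm", "arguments": {"targets": [[8,0,0,0,0,0,2.0],[8,0,0,0,0,0,2.0],[8,0,0,0,0,0,2.0],[8,0,0,0,0,0,2.0],[8,0,0,0,0,0,2.0],[8.7,0,0,0,0,0,2.0],[0,0,0,0,0,0,2.0]]}}

```text
time: 7.35
position: [0.6281, -0.1565, 0.2933]
tool_rot: [1.49, 1.0, -1.495]
ft_force: [-0.4, -0.4, -3.4]
grip_width: 0.291
```

Run:
```python
from h import *
show()
delta([.63,-.155,.28],TR)
```

```text
t 7.35 p [ 0.6281 -0.1565  0.2933] F [-0.4  -0.37 -3.39] M [0.06 0.05 0.05] g 25.3
[[-0.004  0.924 -0.382]
 [ 0.001 -0.382 -0.924]
 [-1.    -0.004  0.001]]
q [ 0.464  0.32  -0.339  1.365  0.105  1.478 -1.833]
turn deg [3.000e-02 2.000e-02 3.022e+01] shift cm(tool axes now) [ 1.33  0.12 -0.22] | in target axes [ 1.21 -0.56 -0.22]
```

>>> {"name": "jog_arm", "arguments": {"targets": [[0,0,7.5,0,0,0,2.0],[0,0,7.5,0,0,0,2.0],[0,0,7.5,0,0,0,2.0],[0,0,7.7,0,0,0,2.0],[0,0,0,0,0,0,2.0],[0,0,0,0,0,0,2.0]]}}

```text
time: 8.1
position: [0.6294, -0.1571, 0.296]
tool_rot: [1.597, 0.54, -1.111]
ft_force: [0.7, 0.2, -1.7]
grip_width: 0.293
```

Run:
```python
from h import *
show()
pre=seat+.0855*rz+.05*rx+.035*rz;print(pre)
delta(pre,TR)
for n in("side","top"):
    p,d=get_image(n);np.savez(n+"4.npz",p=p,d=d);cv2.imwrite(f"pics/{n}4.png",p[:,:,::-1])
```

```text
t 8.1 p [ 0.6294 -0.1571  0.296 ] F [ 0.65  0.16 -1.72] M [0.4  0.83 0.02] g 25.5
[[ 0.463  0.799 -0.383]
 [-0.193 -0.331 -0.924]
 [-0.865  0.502  0.   ]]
q [ 0.503 -0.042 -0.357  1.843  0.15   0.831 -1.894]
[ 0.61934142 -0.150514    0.17135606]
turn deg [-0.02  0.04 -0.13] shift cm(tool axes now) [10.19 -7.28 -0.23] | in target axes [10.2  -7.26 -0.23]
```

View pics/side4.png

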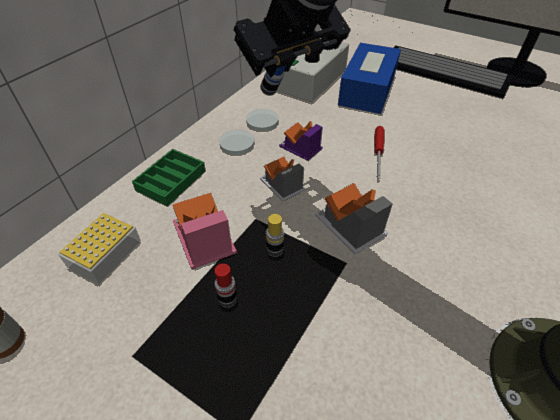

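View pics/top4.png

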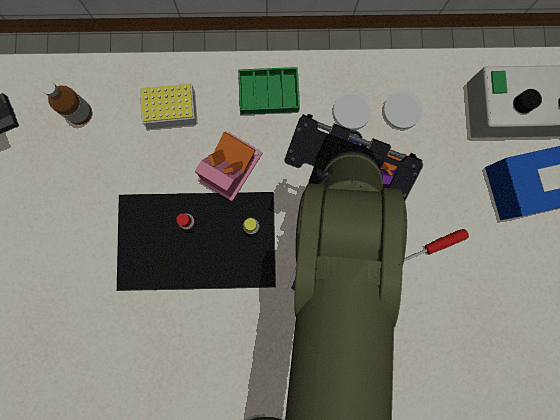

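The arm leans the objective 30° outward, clear above the rest. The side view has the objective at (270,80) and the rest at (285,178); the top view is now blocked by the arm. Moving to the pre-lay pose.

>>> {"name": "jog_arm", "arguments": {"targets": [[0,0,0,2,-1.45,-0.1,2.0],[0,0,0,2,-1.45,-0.1,2.0],[0,0,0,2,-1.45,0,2.0],[0,0,0,2,-1.45,0,2.0],[0,0,0,2,-1.45,0,2.0],[0,0,0,0,0,0,2.0]]}}

```text
time: 8.95
position: [0.6176, -0.1503, 0.1702]
tool_rot: [1.597, 0.543, -1.115]
ft_force: [-0.6, -0.2, -1.4]
grip_width: 0.29
```

```bash
cat > look.py <<'E'
from h import *
import sys
tag=sys.argv[1]
p0,r,s=pose();show()
M=r.as_matrix();ax=-M[:,0];foot=p0-.0855*ax
d=foot-seat;print("foot in rest frame mm x,y,z",(np.array([d@rx,d@ry,d@rz])*1000).round(1))
p,dd=get_image("side");np.savez("side"+tag+".npz",p=p,d=dd)
c=p[:,:,::-1].copy()
c=cv2.resize(c[120:215,220:340],None,fx=6,fy=6,interpolation=2)
cv2.imwrite("pics/side"+tag+".png",c)
E
python3 look.py 5
```

```text
t 8.95 p [ 0.6176 -0.1503  0.1702] F [-0.61 -0.22 -1.43] M [0.37 0.9  0.  ] g 25.3
[[ 0.46   0.801 -0.384]
 [-0.192 -0.333 -0.923]
 [-0.867  0.498  0.   ]]
q [ 0.491  0.04  -0.373  2.028  0.272  0.587 -2.032]
foot in rest frame mm x,y,z [47.8 -0.6 34.8]
```

View pics/side5.png

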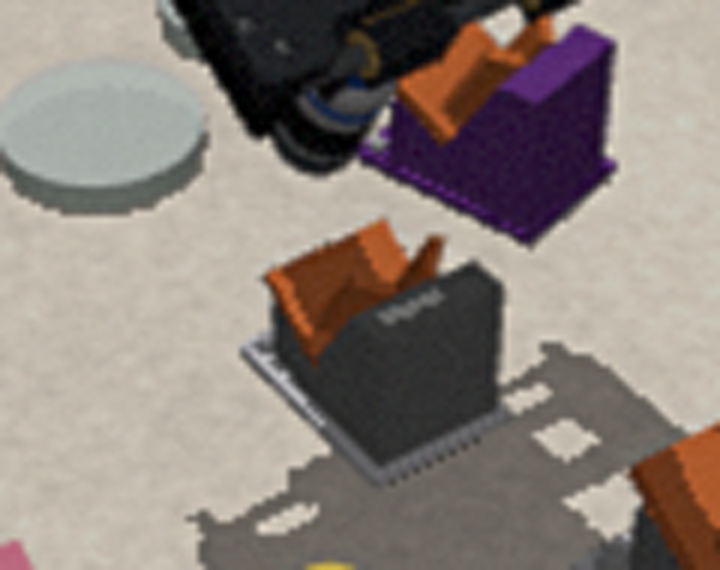

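```bash
cat > cyl.py <<'E'
from h import *
import sys
tag,P0,RV=sys.argv[1],None,None
from scipy.optimize import least_squares
p0,r,s=pose();M=r.as_matrix();ax=-M[:,0];foot=p0-.0855*ax
z=np.load(f"side{tag}.npz");d=z["d"];P=cloud("side",d);Q=P[d>0];
rel=Q-foot;a=rel@ax;lat=rel-np.outer(a,ax);rr=np.linalg.norm(lat,axis=1)
e1=rx-ax*(rx@ax);e1/=np.linalg.norm(e1);e2=np.cross(ax,e1)
m=(a>.010)&(a<.058)&(rr<.028)
x,y=lat[m]@e1,lat[m]@e2
f=lambda q:np.hypot(x-q[0],y-q[1])-.017
o=least_squares(f,[0,0],loss="soft_l1",f_scale=.001)
print("n",m.sum(),"cam minus FK offset mm (rest x,y):",(o.x*1000).round(2),"rms",np.sqrt((f(o.x)**2).mean())*1000)
m=(rr<.02)&(a<.03)&(a>-.03);print("foot end a mm percentiles",np.percentile(a[m]*1000,[1,3,10,50]).round(1))
for a0 in(.012,.025,.04):
    mm=(a>a0)&(a<a0+.015)&(rr<.028);x,y=lat[mm]@e1,lat[mm]@e2;o=least_squares(f,[0,0],loss="soft_l1",f_scale=.001);print(a0,mm.sum(),(o.x*1000).round(2))
E
python3 cyl.py 5
```

```text
n 154 cam minus FK offset mm (rest x,y): [-2.76  1.3 ] rms 0.6191440556877403
foot end a mm percentiles [ 4.4  5.2  7.8 19.3]
0.012 46 [-2.86  1.27]
0.025 51 [-2.69  1.44]
0.04 51 [-2.75  1.31]
```

Run:
```python
from h import *
for n in("side","top"):
    z=np.load(n+"_rest.npz")
    for k,X in(("ledge",z["X"][z["I"]]),("wall",z["X"][~z["I"]]),("topface",z["G"]),("all>3mm",z["A"])):
        d=X-seat;q=np.stack([d@rx,d@ry,d@rz],1)*1000
        q=q[(abs(q)<110).all(1)]
        print(n,k,len(q),"y pct",np.percentile(q[:,1],[0,2,5,50,95,98,100]).round(1),"x",np.percentile(q[:,0],[2,50,98]).round(1),"z",np.percentile(q[:,2],[2,50,98]).round(1))
        if k=="wall":
            for s in(1,-1):
                w=q[(q[:,1]+1.5)*s>3];w=w[(w[:,2]>5)&(w[:,2]<50)]
                if len(w)>15:
                    A=np.c_[w[:,0],np.ones(len(w))];from scipy.optimize import least_squares
                    o=least_squares(lambda t:A@t-w[:,1],[s,0],loss="soft_l1",f_scale=1);print("  wall",s,len(w),"y=%.2f x + %.1f"%tuple(o.x),"y range",w[:,1].min().round(1),w[:,1].max().round(1),"x",w[:,0].min().round(1),w[:,0].max().round(1))
```

```text
side ledge 204 y pct [-27.4 -26.2 -23.4   7.1  26.4  27.6  28.5] x [-16.5   5.8  16.9] z [-2.8 -0.3  2.2]
side wall 101 y pct [-19.5 -17.  -15.9  14.3  25.4  26.3  26.6] x [-19.5 -12.8   8.9] z [-5.6 32.9 45.7]
  wall 1 57 y=0.68 x + 25.6 y range 5.3 20.8 x -20.5 -6.4
  wall -1 29 y=-0.78 x + -23.1 y range -19.5 -6.6 x -19.4 -7.8
side topface 198 y pct [-29.5 -28.  -26.5  -0.6  26.1  26.6  27.8] x [-40.3 -31.2 -19.2] z [40.7 49.  54.3]
side all>3mm 1440 y pct [-107.1 -104.5 -100.4    8.3   28.1   31.4   50.4] x [-72.2 -29.9  38.2] z [-61.4   6.4  51.4]
top ledge 338 y pct [-30.2 -29.1 -27.6  -3.2  22.2  23.8  24.7] x [-19.3   0.8  17. ] z [-2.2  0.5  3.2]
top wall 151 y pct [-29.4 -24.9 -23.6  -1.4  17.6  21.6  24.5] x [-22.8 -11.8  16.6] z [-4.5 25.9 46.2]
  wall 1 57 y=0.79 x + 21.0 y range 3.3 21.5 x -22.8 0.0
  wall -1 65 y=-0.60 x + -24.5 y range -24.9 -10.0 x -23.8 11.1
top topface 250 y pct [-31.2 -29.9 -28.6  -3.6  21.7  23.4  24.7] x [-41.  -30.9 -22.3] z [40.  49.1 55.5]
top all>3mm 1219 y pct [-80.1 -43.2 -33.   -1.3  27.6  29.8  63.4] x [-74.5 -21.8  17.3] z [-49.8   2.9  53.9]
```

The held objective and the rest agree in y to within about 1 mm, comparing camera and kinematics. Now bringing it close, then I'll feel for contact.

>>> {"name": "jog_arm", "arguments": {"targets": [[0,0,0,1,-1,0,2.0],[0,0,0,1,-1,0,2.0],[0,0,0,0.5,-1,0,2.0],[0,0,0,0,-0.5,0,2.0],[0,0,0,0,0,0,2.0]]}}

```text
time: 9.62
position: [0.6017, -0.1433, 0.1334]
tool_rot: [1.598, 0.538, -1.111]
ft_force: [-1.3, 0.7, -2.1]
grip_width: 0.29
```

```bash
python3 look.py 6; python3 cyl.py 6
```

```text
t 9.62 p [ 0.6017 -0.1433  0.1334] F [-1.35  0.71 -2.05] M [0.37 0.85 0.05] g 25.2
[[ 0.464  0.798 -0.384]
 [-0.193 -0.331 -0.923]
 [-0.864  0.503  0.   ]]
q [ 0.481  0.049 -0.375  2.105  0.334  0.504 -2.107]
foot in rest frame mm x,y,z [14.8 -0.2 11.7]
n 105 cam minus FK offset mm (rest x,y): [-1.25  1.43] rms 1.3043786496909913
foot end a mm percentiles [-14.5 -14.2 -13.    6.9]
0.012 33 [-1.42  1.27]
0.025 35 [-1.26  1.34]
0.04 29 [-1.05  1.69]
```

View pics/side6.png

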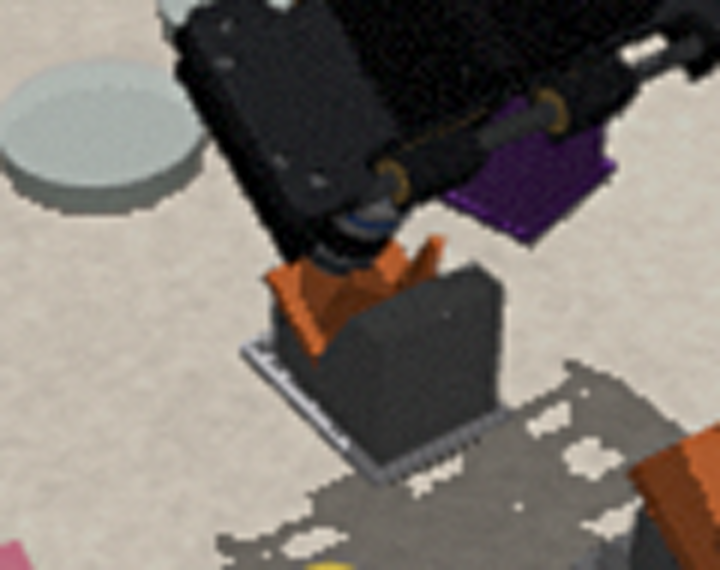

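The objective hangs just above the ledge at crop (360,225), lined up with the groove. Continuing slowly.

>>> {"name": "jog_arm", "arguments": {"targets": [[0,0,0,0.3,-0.3,-0.0,2.0],[0,0,0,0.3,-0.3,0.0,2.0],[0,0,0,0,-0.2,0,2.0],[0,0,0,0,0,0,2.0]]}}

```text
time: 10.18
position: [0.5982, -0.142, 0.124]
tool_rot: [1.598, 0.538, -1.111]
ft_force: [0.3, -0.9, -2.7]
grip_width: 0.286
```

```bash
python3 look.py 7;python3 -c "
from h import *
s=get_state();f=s['ft_force'];print('F rest',f@rx,f@ry,f@rz)"
```

```text
t 10.18 p [ 0.5982 -0.142   0.124 ] F [ 0.29 -0.92 -2.73] M [0.44 0.83 0.02] g 24.9
[[ 0.464  0.798 -0.384]
 [-0.193 -0.332 -0.923]
 [-0.864  0.503  0.   ]]
q [ 0.477  0.055 -0.374  2.121  0.353  0.486 -2.129]
foot in rest frame mm x,y,z [ 6.8 -0.3  5.4]
F rest -0.8081483616868554 -0.4641031389987419 -1.986216322143597
```

>>> {"name": "jog_arm", "arguments": {"targets": [[0,0,0,0,-0.2,0,2.0],[0,0,0,0,-0.2,0.0,2.0],[0,0,0,0,0,0,2.0]]}}

```text
time: 10.6
position: [0.5952, -0.1408, 0.1224]
tool_rot: [1.598, 0.538, -1.11]
ft_force: [0.5, 0.2, -2.6]
grip_width: 0.292
```

```bash
cat > f.py <<'E'
from h import *
p0,r,s=pose();f=s['ft_force'];ax=-r.as_matrix()[:,0];d=p0-.0855*ax-seat
print("t",s["time"],"foot",(np.array([d@rx,d@ry,d@rz])*1000).round(1),'F rest',np.round([f@rx,f@ry,f@rz],1),"M",np.round([s["torque"]@a for a in(rx,ry,rz)],2))
E
python3 f.py
```

```text
t 10.6 foot [ 3.3 -0.3  5.6] F rest [-1.   0.3 -2.5] M [ 0.03  0.91 -0.07]
```

>>> {"name": "jog_arm", "arguments": {"targets": [[0,0,0,0,-0.15,0,2.0],[0,0,0,0,0,0.0,2.0]]}}

```text
time: 10.85
position: [0.5947, -0.1405, 0.1222]
tool_rot: [1.599, 0.537, -1.109]
ft_force: [1.8, -1.5, -3.2]
grip_width: 0.289
```

```bash
python3 f.py
```

```text
t 10.85 foot [ 2.8 -0.2  5.7] F rest [ 0.3 -0.7 -3.9] M [-0.11  0.34 -0.05]
```

Groove contact felt: Fx rose, the moment dropped, and only 0.5 of 1.5 mm was travelled. I'll ease off slightly and slide down to the ledge.

>>> {"name": "jog_arm", "arguments": {"targets": [[0,0,0,0.2,0.03,0,2.0],[0,0,0,0.2,0,0.0,2.0],[0,0,0,0,0,0.0,2.0]]}}

```text
time: 11.22
position: [0.5962, -0.1416, 0.1182]
tool_rot: [1.598, 0.537, -1.111]
ft_force: [1.9, -4.1, -1.2]
grip_width: 0.292
```

```bash
python3 f.py
```

```text
t 11.225 foot [ 2.3 -0.7  1.4] F rest [ 2.3 -3.1 -2.7] M [-0.55  0.26  0.01]
```

>>> {"name": "jog_arm", "arguments": {"targets": [[0,0,0,0.15,0,0,2.0],[0,0,0,0,0,0.0,2.0]]}}

```text
time: 11.48
position: [0.5969, -0.1418, 0.1171]
tool_rot: [1.598, 0.537, -1.111]
ft_force: [-0.0, -3.7, 1.0]
grip_width: 0.291
```

```bash
python3 f.py
```

```text
t 11.475 foot [ 2.4 -0.6  0. ] F rest [ 1.7 -3.4  0.2] M [-0.82  0.15 -0.02]
```

>>> {"name": "jog_arm", "arguments": {"targets": [[0,0,0,0,0,0.07,2.0],[0,0,0,0,0,0.0,2.0]]}}

```text
time: 11.72
position: [0.5968, -0.1419, 0.1171]
tool_rot: [1.599, 0.538, -1.11]
ft_force: [1.5, -3.0, 0.7]
grip_width: 0.292
```

```bash
python3 look.py 8; python3 f.py
```

```text
t 11.72 p [ 0.5968 -0.1419  0.1171] F [ 1.52 -2.99  0.73] M [-0.32  0.22 -0.25] g 25.4
[[ 0.465  0.798 -0.384]
 [-0.193 -0.332 -0.923]
 [-0.864  0.504 -0.   ]]
q [ 0.475  0.062 -0.373  2.131  0.37   0.47  -2.145]
foot in rest frame mm x,y,z [ 2.4 -0.7  0.1]
t 11.775 foot [ 2.4 -0.7  0.1] F rest [ 2.3 -2.2 -1.4] M [-0.44  0.07 -0.06]
```

View pics/side8.png

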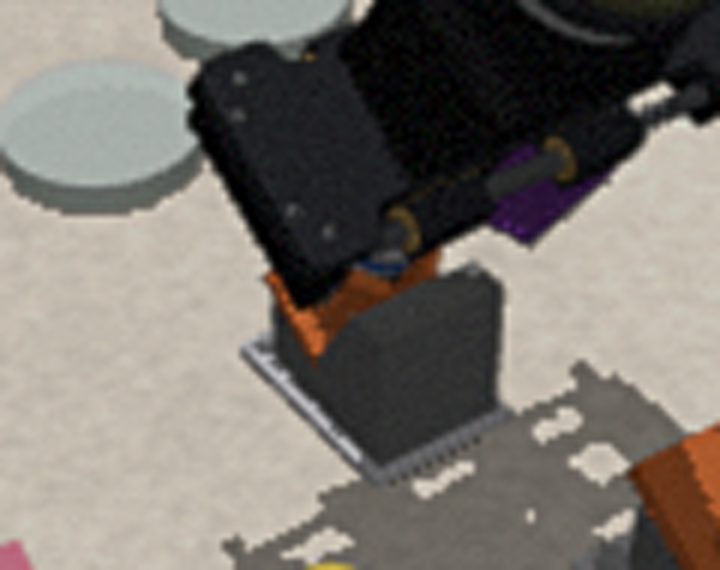

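>>> {"name": "jog_arm", "arguments": {"targets": [[0,0,0,0,0,0.05,2.0],[0,0,0,0.12,0,0,2.0],[0,0,0,0,0,0.0,2.0]]}}

```text
time: 12.15
position: [0.5972, -0.1421, 0.1171]
tool_rot: [1.598, 0.538, -1.11]
ft_force: [-6.7, 0.6, 10.2]
grip_width: 0.293
```

```bash
python3 f.py
```

```text
t 12.15 foot [ 2.8 -0.8 -0.1] F rest [-0.5 -2.1 12. ] M [-0.38  0.78 -0.07]
```

>>> {"name": "jog_arm", "arguments": {"targets": [[0,0,0,0.12,0,0,2.0],[0,0,0,0,0,0.0,2.0]]}}

```text
time: 12.4
position: [0.5978, -0.1423, 0.1173]
tool_rot: [1.597, 0.536, -1.11]
ft_force: [-15.6, 3.4, 21.1]
grip_width: 0.294
```

```bash
python3 f.py
```

```text
t 12.4 foot [ 3.5 -0.8 -0.3] F rest [-3.1 -2.9 26.1] M [-0.59  1.39 -0.12]
```

Firm ledge contact at z≈0. I'll relax the push and press lightly into the groove before opening.

>>> {"name": "jog_arm", "arguments": {"targets": [[0,0,0,-0.18,0,0,2.0],[0,0,0,0,-0.08,0,2.0],[0,0,0,0,0,0.0,2.0]]}}

```text
time: 12.78
position: [0.5967, -0.142, 0.1169]
tool_rot: [1.599, 0.537, -1.109]
ft_force: [-3.3, -0.3, 6.9]
grip_width: 0.292
```

```bash
python3 f.py
```

```text
t 12.775 foot [ 2.3 -0.8 -0. ] F rest [ 0.9 -1.5  7.4] M [-0.25  0.22 -0.03]
```

>>> {"name": "jog_arm", "arguments": {"targets": [[0,0,0,0,0,0,2.0],[0,0,0,0,0,0,2.0]], "squeeze": 6}}

```text
time: 13.02
position: [0.5965, -0.1422, 0.1167]
tool_rot: [1.598, 0.537, -1.11]
ft_force: [-3.0, 0.2, 7.3]
grip_width: 0.296
```

```bash
python3 f.py
```

```text
t 13.025 foot [ 2.  -1.1 -0.2] F rest [ 1.2 -1.   7.7] M [-0.32  0.29 -0.05]
```

>>> {"name": "jog_arm", "arguments": {"targets": [[0,0,0,0,0,0,2.6],[0,0,0,0,0,0,2.7],[0,0,0,0,0,0,2.8],[0,0,0,0,0,0,3.0],[0,0,0,0,0,0,3.4],[0,0,0,0,0,0,4.0],[0,0,0,0,0,0,5.0],[0,0,0,0,0,0,5.0]]}}

```text
time: 14.02
position: [0.596, -0.1423, 0.116]
tool_rot: [1.598, 0.538, -1.111]
ft_force: [0.5, -0.2, -0.0]
grip_width: 0.551
```

```bash
python3 f.py; python3 look.py 9
```

```text
t 14.025 foot [ 1.2 -1.4 -0.6] F rest [ 0.5  0.  -0.3] M [0.04 0.55 0.02]
t 14.03 p [ 0.596  -0.1423  0.116 ] F [ 0.54 -0.18 -0.02] M [0.24 0.5  0.04] g 47.9
[[ 0.464  0.798 -0.384]
 [-0.193 -0.332 -0.923]
 [-0.864  0.503  0.   ]]
q [ 0.476  0.062 -0.372  2.133  0.371  0.468 -2.146]
foot in rest frame mm x,y,z [ 1.2 -1.4 -0.6]
```

View pics/side9.png

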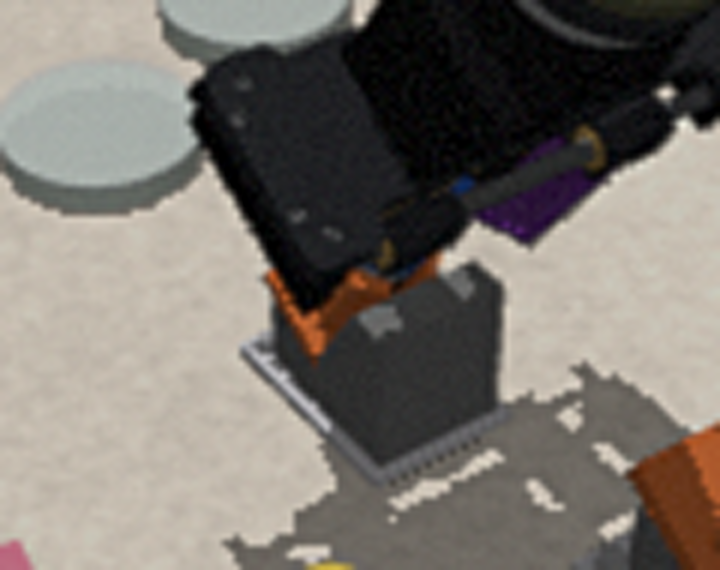

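Released with zero contact force, and the cap (crop 462,185) still sits between the open fingers. Withdrawing along the axis.

>>> {"name": "jog_arm", "arguments": {"targets": [[0,0,0,-1,0,0,5.0],[0,0,0,-1,0,0,5.0],[0,0,0,-2,0,0,5.0],[0,0,0,-3,0,0,5.0],[0,0,0,-3,0,0,5.0],[0,0,0,0,0,0,5.0]]}}

```text
time: 14.82
position: [0.5505, -0.1227, 0.206]
tool_rot: [1.599, 0.533, -1.106]
ft_force: [0.2, 1.0, -1.0]
grip_width: 0.574
```

```bash
python3 look.py 10
```

```text
t 14.82 p [ 0.5505 -0.1227  0.206 ] F [ 0.2   0.97 -1.02] M [ 0.27  0.55 -0.03] g 49.9
[[ 0.47   0.795 -0.384]
 [-0.195 -0.33  -0.924]
 [-0.861  0.508 -0.   ]]
q [ 0.48  -0.173 -0.369  2.142  0.141  0.653 -1.955]
foot in rest frame mm x,y,z [  3.9  -0.7 102.2]
```

View pics/side10.png

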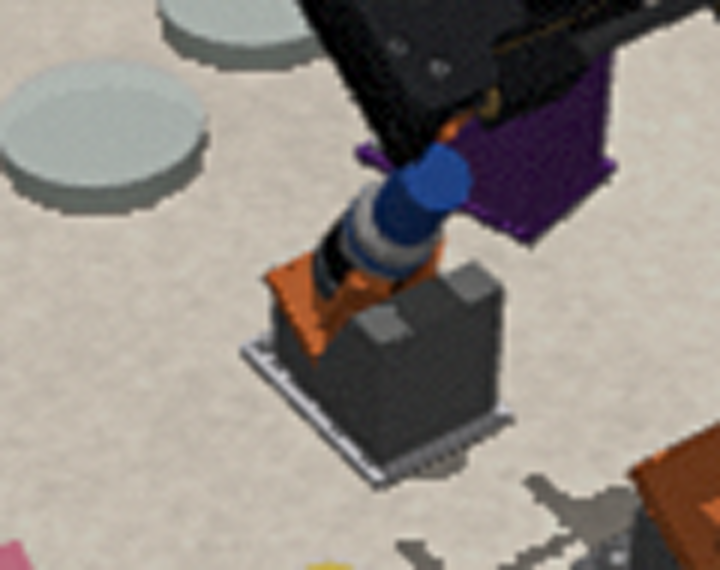

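The objective is parked, leaning in the groove with the cap up at crop (437,180). I'll move the arm aside for a check from both cameras.

>>> {"name": "jog_arm", "arguments": {"targets": [[0,0,0,-2,1.2,0,5.0],[0,0,0,-2,1.2,-2,5.0],[0,0,0,0,0,-5,5.0],[0,0,0,0,0,-5,5.0],[0,0,0,0,0,-5,5.0],[0,0,0,0,0,-5,5.0],[0,0,0,0,0,-5,5.0],[0,0,0,0,0,-4,5.0],[0,0,0,0,0,0,5.0]]}}

```text
time: 16.0
position: [0.6597, 0.1446, 0.2443]
tool_rot: [1.594, 0.548, -1.113]
ft_force: [0.1, -0.6, 0.8]
grip_width: 0.575
```

Run:
```python
from h import *
show()
for n in("side","top"):
    p,d=get_image(n);np.savez(n+"11.npz",p=p,d=d)
    u,v=proj(n,seat);u,v=int(u),int(v)
    c=cv2.resize(p[v-55:v+45,u-50:u+50,::-1],None,fx=4,fy=4,interpolation=2);cv2.imwrite(f"pics/{n}11.png",c)
    cv2.imwrite(f"pics/{n}11f.png",p[:,:,::-1])
cv2.imwrite("pics/pair11.png",np.hstack([cv2.imread("pics/side11.png"),cv2.imread("pics/top11.png")]))
a=[cv2.imread(f"pics/{n}11f.png") for n in("side","top")];cv2.imwrite("pics/full11.png",cv2.resize(np.hstack(a),(800,300)))
# cylinder axis fit
from scipy.optimize import least_squares
for n in("side","top"):
    z=np.load(n+"11.npz");P=cloud(n,z["d"]);p=z["p"];Q=P[z["d"]>0];hs=cv2.cvtColor(p,cv2.COLOR_RGB2HSV)[z["d"]>0].astype(int)
    s2=seat+.0024*rx-.001*ry
    rel=Q-s2;a=rel@rz;lat=rel-np.outer(a,rz);rr=np.linalg.norm(lat,axis=1)
    m=(a>.064)&(a<.097)&(rr<.03)&(hs[:,0]>95)&(hs[:,0]<130)&(hs[:,1]>90)
    X=rel[m]
    def f(t):
        ax=rz+t[2]*rx+t[3]*ry;ax/=np.linalg.norm(ax);c=X-(t[0]*rx+t[1]*ry);return np.linalg.norm(np.cross(c,ax),axis=1)-.013
    g=lambda t:np.hypot(X@rx-t[0],X@ry-t[1])-.013
    o=least_squares(g,[0,0],loss="soft_l1",f_scale=.001);print(n,m.sum(),"cap centre off mm x,y",(o.x*1000).round(1),"rms",round(np.sqrt((o.fun**2).mean())*1000,2),"cap top z mm",np.percentile(rel[(rr<.013)&(a>.08)&(a<.12)]@rz,[50,95])*1000)
    # red, yellow
    for nm,c in(("red",(.537,.164)),("yel",(.525,.024)) ):
        m=(np.hypot(Q[:,0]-c[0],Q[:,1]-c[1])<.025)&(Q[:,2]>.092)&(Q[:,2]<.12);print(nm,m.sum(),Q[m].mean(0).round(4) if m.any() else "")
```

```text
t 16.0 p [0.6597 0.1446 0.2443] F [ 0.12 -0.64  0.77] M [0.29 0.56 0.04] g 50.0
[[ 0.459  0.804 -0.379]
 [-0.189 -0.329 -0.925]
 [-0.868  0.496  0.001]]
q [-0.011  0.147 -0.476  1.766  0.562  0.963 -2.691]
side 84 cap centre off mm x,y [-4.  -0.8] rms 0.7 cap top z mm [ 99.80514016 101.84151654]
red 195 [0.5376 0.1658 0.0991]
yel 146 [0.5256 0.0259 0.0988]
top 54 cap centre off mm x,y [-5.  -2.6] rms 0.46 cap top z mm [100.90103456 104.16025985]
red 126 [0.5371 0.162  0.1007]
yel 121 [0.5243 0.0221 0.1008]
```

View pics/pair11.png

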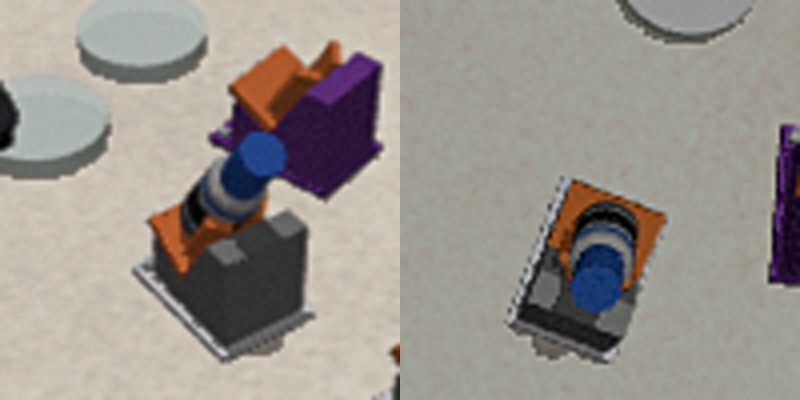

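View pics/full11.png

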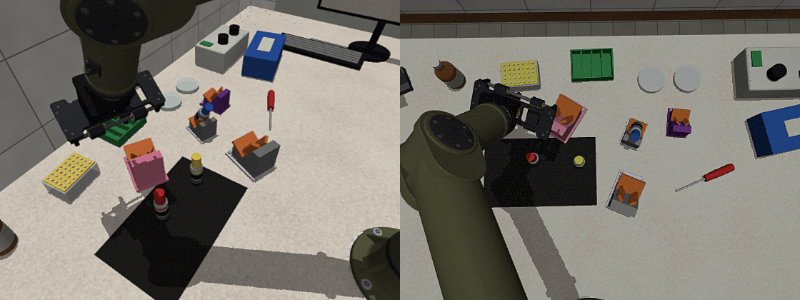

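Joint 7 sits right at its range end (-2.69), so I'll back away from it before handing in.

>>> {"name": "jog_arm", "arguments": {"targets": [[0,0,0,-2,1.2,2,5.0],[0,0,0,0,0,2,5.0],[0,0,0,0,0,2,5.0],[0,0,0,0,0,0,5.0],[0,0,0,0,0,0,5.0]]}}

```text
time: 16.73
position: [0.638, 0.0841, 0.27]
tool_rot: [1.599, 0.54, -1.116]
ft_force: [-0.2, -0.3, 0.6]
grip_width: 0.579
```

Run:
```python
from h import *
show()
p,d=get_image("side");np.savez("side12.npz",p=p,d=d);p1=np.load("side11.npz")["p"]
u,v=proj("side",seat+.05*rz);u,v=int(u),int(v)
print("change around parked objective", np.abs(p[v-25:v+30,u-25:u+25].astype(int)-p1[v-25:v+30,u-25:u+25]).mean())
print(close_job())
```

```text
t 16.73 p [0.638  0.0841 0.27  ] F [-0.25 -0.34  0.59] M [0.25 0.56 0.  ] g 50.4
[[ 0.46   0.799 -0.386]
 [-0.192 -0.335 -0.922]
 [-0.867  0.499 -0.   ]]
q [ 0.085  0.033 -0.451  1.826  0.457  0.942 -2.539]
change around parked objective 2.1872727272727275
the job is handed in; nothing more can be done
None
```

The blue objective is parked in the groove of the smaller grey rest, thread down on the ledge and cap up. I handed the job in at 16.8 s; the one possible breach is joint 7, described below.

- **How it was placed:** I took it by its cap and tilted it 30° in line with the groove. I then slid it in by feel, against the groove first and then the ledge, and let go only once it was seated. The highest force I read was about 26 N, while pressing on the ledge.
- **Parked pose:** both cameras show it leaning in the groove with its cap end about 100 mm up the groove axis from the ledge. The cap centre is within about 1–2 mm of the groove line sideways, after correcting for camera bias. The two cameras disagreed by 2–3.5 mm across the scene, so I relied on contact for the final fit. Out of the groove, the cap reads 4–5 mm towards the robot from the contact position. About 3 mm of that on the side camera matches its bias.
- **Other objectives:** red and yellow measured the same before and after, to within 0.2 mm. The gripper was well clear of everything at hand-in.
- **Joint 7:** while I moved the arm aside after the release, it read -2.691 against its range end of -2.69. I backed it off to -2.54 before handing in. That is within the reading noise, but I can't rule out that it counts as a touch of the range.

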